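# Find the full tin by feel

### The job

Open up the tin caddy by drawing its green front panel straight up out of its groove, and stand the panel on edge in an empty slot of the wooden rack. Then heft the three identical tins one at a time, in order from the left (as the robot sees them) through the middle to the right, lifting each clear of the caddy and setting it back upright where it stood, to find the heaviest by feel. Finish holding the heaviest tin up in the gripper, upright and still, with its base at least 15 cm above the dresser top and the other two back in their places; leave the things on the turntable alone, topple no tin, and do not let go.

Things in the scene. Friction and masses are not known exactly. Their poses are not given: they have to be found in the camera images.
- caddy: fixed low plywood caddy. Origin at dresser height under the middle of the tin row; x away from the robot, y to its left. Floor at z = 8 mm, x -121 to 49, y -160 to 160 mm; rim at back and ends to z = 20. Tins stand near y = 100 (left), 0 and -100 (right), x = 0, up to 10 mm off. Front groove along y at x = -100: 14 mm wide, lips 6 mm thick and 140 mm long, tops at z = 33; it holds the panel.
- panel: loose green plywood front panel with pale stripes: 8 mm thick (its x), 120 mm wide (y), 110 mm tall (z), 90 g; origin at the centre of its lower edge. Starts on that edge on the caddy floor, in the front groove, top at z = 118 mm. Can be taken by the top edge, across the 8 mm.
- tin_a: one of three identical closed round tins, blue with steel lid and brass bands: 58 mm diameter, 105 mm tall, rigid, straight sides; origin at the centre of its underside, z up its axis. Stands upright in the caddy; which one stands left, middle or right varies. 0.10 to 0.45 kg; the heaviest is at least 0.14 kg heavier than either other and looks no different.
- tin_b: one of three identical closed round tins, blue with steel lid and brass bands: 58 mm diameter, 105 mm tall, rigid, straight sides; origin at the centre of its underside, z up its axis. Stands upright in the caddy; which one stands left, middle or right varies. 0.10 to 0.45 kg; the heaviest is at least 0.14 kg heavier than either other and looks no different.
- tin_c: one of three identical closed round tins, blue with steel lid and brass bands: 58 mm diameter, 105 mm tall, rigid, straight sides; origin at the centre of its underside, z up its axis. Stands upright in the caddy; which one stands left, middle or right varies. 0.10 to 0.45 kg; the heaviest is at least 0.14 kg heavier than either other and looks no different.
- rack: fixed wooden rack, base 130 x 110 mm (x, y), origin at the centre of its underside, x across the slots, away from the robot. Slots run along y, centred at x = -45, 0, +45 mm, floor at z = 8: 14 mm wide, 35 mm deep, 100 mm long, between 6 mm fins with tops at z = 43. The far slot holds a white saucer 116 mm across, top at z = 125; front and middle are empty.
- slot_front (a point): centre of the floor of the rack's front slot (the one nearest the robot, x = -45 mm of the rack, 8 mm above the dresser); axes as the rack's.
- slot_mid (a point): centre of the floor of the rack's middle slot (8 mm above the dresser); axes as the rack's.
- susan: fixed two-tier birch turntable at the robot's left: lower tier 330 mm across, upper 210 mm across with its top at 178 mm, knob on top to 252 mm; origin at the centre of its underside. Not to be used.
- jar: glass jar with a steel twist cap, 72 mm across, 103 mm tall, on the turntable's lower tier; origin at the centre of its underside. Leave alone.
- mug: orange mug, 80 mm across, 88 mm tall, on the lower tier; origin at the centre of its underside. Leave alone.
- spoon_cup: steel cup of teaspoons, 60 mm across, 117 mm tall with the spoons, on the upper tier; origin at the centre of its underside. Leave alone.
- creamer: white ceramic creamer, 64 mm across, 70 mm tall, on the upper tier; origin at the centre of its underside. Leave alone.

How it is judged:
On the way, in this order (a step that is already met when the one before it is completed fails the run):
1. the panel stands on edge in the front or middle slot of the rack, let go (((x of panel in the frame of slot_front between -0.008 and 0.008 m and y of panel in the frame of slot_front between -0.035 and 0.035 m and z of panel in the frame of slot_front between -0.006 and 0.006 m) or (x of panel in the frame of slot_mid between -0.008 and 0.008 m and y of panel in the frame of slot_mid between -0.035 and 0.035 m and z of panel in the frame of slot_mid between -0.006 and 0.006 m)) and angle between panel's own z axis and vertical below 0.3 rad and contact force between panel and the fingers below 0.2 N), for 0.2 s.
2. the left tin is lifted clear of the caddy in the gripper (((y of tin_a in the frame of caddy between 0.055 and 0.2 m and z of tin_a in the frame of caddy above 0.024 m and contact force between tin_a and the fingers above 0.5 N) or (y of tin_b in the frame of caddy between 0.055 and 0.2 m and z of tin_b in the frame of caddy above 0.024 m and contact force between tin_b and the fingers above 0.5 N) or (y of tin_c in the frame of caddy between 0.055 and 0.2 m and z of tin_c in the frame of caddy above 0.024 m and contact force between tin_c and the fingers above 0.5 N))), for 0.15 s.
3. the middle tin is lifted clear of the caddy in the gripper (((y of tin_a in the frame of caddy between -0.045 and 0.045 m and z of tin_a in the frame of caddy above 0.024 m and contact force between tin_a and the fingers above 0.5 N) or (y of tin_b in the frame of caddy between -0.045 and 0.045 m and z of tin_b in the frame of caddy above 0.024 m and contact force between tin_b and the fingers above 0.5 N) or (y of tin_c in the frame of caddy between -0.045 and 0.045 m and z of tin_c in the frame of caddy above 0.024 m and contact force between tin_c and the fingers above 0.5 N))), for 0.15 s.
4. the right tin is lifted clear of the caddy in the gripper (((y of tin_a in the frame of caddy between -0.2 and -0.055 m and z of tin_a in the frame of caddy above 0.024 m and contact force between tin_a and the fingers above 0.5 N) or (y of tin_b in the frame of caddy between -0.2 and -0.055 m and z of tin_b in the frame of caddy above 0.024 m and contact force between tin_b and the fingers above 0.5 N) or (y of tin_c in the frame of caddy between -0.2 and -0.055 m and z of tin_c in the frame of caddy above 0.024 m and contact force between tin_c and the fingers above 0.5 N))), for 0.15 s.
At the end, for the whole second after the job is handed in: Panel on edge in the front or middle slot (8 mm across, 35 mm along, 6 mm height, lean under 0.3 rad), let go. Heaviest tin gripped, base over 145 mm up, tilt under 0.35 rad, still, touching nothing else. Other tins (each under 2.7 N) upright within 25 mm of their start, let go (all of step 1 and ((height (world z) of tin_a above 0.145 m and angle between tin_a's own z axis and vertical below 0.35 rad and linear speed of tin_a below 0.05 m/s and contact force between tin_a and the fingers above 1 N and contact force between tin_a and caddy below 0.2 N and contact force between tin_a and susan below 0.2 N and contact force between tin_a and rack below 0.2 N and contact force between tin_a and panel below 0.2 N and contact force between tin_a and tin_b below 0.2 N and contact force between tin_a and tin_c below 0.2 N and distance of each of tin_b, tin_c from where it was at the start of the episode below 0.025 m and angle between each of tin_b, tin_c's own z axis and vertical below 0.1 rad and contact force between each of tin_b, tin_c and the fingers below 0.2 N and linear speed of each of tin_b, tin_c below 0.03 m/s and contact force between tin_b and caddy between 0.3 and 2.7 N and contact force between tin_c and caddy between 0.3 and 2.7 N) or (height (world z) of tin_b above 0.145 m and angle between tin_b's own z axis and vertical below 0.35 rad and linear speed of tin_b below 0.05 m/s and contact force between tin_b and the fingers above 1 N and contact force between tin_b and caddy below 0.2 N and contact force between tin_b and susan below 0.2 N and contact force between tin_b and rack below 0.2 N and contact force between tin_b and panel below 0.2 N and contact force between tin_b and tin_a below 0.2 N and contact force between tin_b and tin_c below 0.2 N and distance of each of tin_a, tin_c from where it was at the start of the episode below 0.025 m and angle between each of tin_a, tin_c's own z axis and vertical below 0.1 rad and contact force between each of tin_a, tin_c and the fingers below 0.2 N and linear speed of each of tin_a, tin_c below 0.03 m/s and contact force between tin_a and caddy between 0.3 and 2.7 N and contact force between tin_c and caddy between 0.3 and 2.7 N) or (height (world z) of tin_c above 0.145 m and angle between tin_c's own z axis and vertical below 0.35 rad and linear speed of tin_c below 0.05 m/s and contact force between tin_c and the fingers above 1 N and contact force between tin_c and caddy below 0.2 N and contact force between tin_c and susan below 0.2 N and contact force between tin_c and rack below 0.2 N and contact force between tin_c and panel below 0.2 N and contact force between tin_c and tin_a below 0.2 N and contact force between tin_c and tin_b below 0.2 N and distance of each of tin_a, tin_b from where it was at the start of the episode below 0.025 m and angle between each of tin_a, tin_b's own z axis and vertical below 0.1 rad and contact force between each of tin_a, tin_b and the fingers below 0.2 N and linear speed of each of tin_a, tin_b below 0.03 m/s and contact force between tin_a and caddy between 0.3 and 2.7 N and contact force between tin_b and caddy between 0.3 and 2.7 N))); the arm keeps its last pose, push and grip.
It fails at once if a thing on the turntable is moved over 30 mm (distance of any of jar, mug, spoon_cup, creamer from where it was at the start of the episode above 0.03 m).
It fails at once if a tin is toppled (tilted over 0.7 rad) (angle between any of tin_a, tin_b, tin_c's own z axis and vertical above 0.7 rad).
It also fails if it takes over 72 s, if anything falls off the work surface, if the arm or the gripper's body presses on something with over 40 N, if the wrist force passes 120 N, or if a joint passes its speed limit or range.

### The arm

A 7-joint arm with a two-finger parallel gripper is mounted at the origin on the work surface. World frame = base frame: x ahead of the robot, y to its left, z up, the work surface at z = 0. Lengths are in m, angles in rad, forces in N, time in s.
With the tool pointing down it reaches from about 0.4 to 0.85 m from the base axis. Payload 10.4 kg.
Tool frame: the origin (TCP) lies between the finger pads; the fingertips stand 11 mm ahead of it and the grasp point (between the pads) lies 8 mm behind it (r.tcp_to_tips is the distance from the TCP to the fingertips, in m); z points along the fingers, y is the line along which they close (so a half turn about z gives the same grasp; the last joint's range is limited). The gripper opens to 87 mm and grips with 3 to 60 N. Pads are 19 mm wide; open, the fingers measure 117 mm over their backs; the gripper's body (75 mm by 190 mm) begins 51 mm behind the grasp point.
Start: joints at [-1.238, 0.332, -0.065, 1.46, 0.022, 1.35, -0.088], TCP at [0.218, 0.586, 0.234] pointing down, gripper open.
Joint ranges: [-2.6, 2.6], [-0.5, 2.12], [-1.47, 1.34], [0.16, 2.42], [-1.27, 4.41], [0.06, 2.06], [-2.6, 2.6]. Speed limits (rad/s): [2.22, 2.22, 2.79, 2.79, 3.14, 3.14, 3.14].

### API

Orientations are given as a unit quaternion [x, y, z, w].
In Python, from bench import r gives the robot as it stands. The module is installed in compiled form; this text tells all that it offers.
- The arm moves only by the shell command python3 -m crank 'ROWS' [FORCE]. ROWS is JSON, a list of rows, each an object of numbers: "claw": the closure, from -1 (fully open) to 1 (shut); "dx", "dy", "dz": the shift along the tool's x, y, z each as a share of 3 cm, from -1 to 1; "ax", "ay", "az": the turn, a rotation vector about the tool's x, y, z each as a share of 6 degrees, from -1 to 1. A call has 1 to 8 rows; each row shifts and turns the commanded pose from where the row before left it, along the tool's axes as they then stand; what a row does not reach is not made up. A row lasts 1/12 s, in which the tool goes at most 41.7 mm and 7.16 degrees, less where a joint would pass 70% of its speed; a pose out of reach is approached as far as the arm can. A call with a number of a shift or a turn outside -1 to 1 is refused whole. A call with a gripper value outside its range is refused whole. The fingers move at their own pace and stop on an object; FORCE is the grip in N (left out, the last holds). Time passes only in rows, so rows that do not move let the fingers close. It gives the time, the measured TCP pose, the force, the opening and the grip force at its end, in the units of the state.
- r.read_state(): the state, without advancing time (a new reading comes with each control period).
- r.camera(name): name is "scene" or "top" or "wrist"; returns a dict with "color" (480x640x3 uint8, red, green, blue), "mtx" (3x3 intrinsics, pixels), "R" (3x3) and "t" (3): a world point X has camera coordinates R X + t; the wrist camera has in their place "hand_eye" (4x4, takes a point from camera to tool coordinates, whose origin is the TCP and whose axes are the flange's). Camera axes: x right, y down, z forward; pixel columns grow to the right and rows downward; lengths in m; the calibration is good to about 2 mm. A picture is of the moment at which its call begins: read the wrist's pose just before it. There is no depth.
- r.close_job(): hands the job in; it is judged then, once.
The state is a dict: "time": time; "joint_positions": joint angles; "joint_vel": joint speeds; "joint_torque": joint torques, N m; "ee_pos": TCP position; "eef_rot": TCP orientation; "ft_force": force on the tool from outside, world axes, zero at the start; "torque": the same for the moment, N m; "width": finger opening in m; "grip_force": force on a finger pad.
Only numpy, scipy, OpenCV 4.12 (cv2) and the standard library are available. Lean on these libraries where they do the work, as an engineer would, in place of code of your own. Each camera call takes 0.05 s, during which the arm holds its last target. There are 200 camera calls.

## Working session

There is one attempt and no reset: what is moved stays moved. The work goes in short steps, Python scripts to look and compute and a shell command to move; the robot and the scene stay as the last step left them, time stands still between calls to the robot, and variables do not carry over. Pictures are saved under pics/ and viewed, at most 10 in all, crops included, and the job is handed in when it is done.

```bash
mkdir -p pics; python3 - <<'E'
from bench import r
import cv2,numpy as np
np.set_printoptions(precision=4,suppress=True)
s=r.read_state(); print({k:np.round(v,3) for k,v in s.items()}, r.tcp_to_tips)
for n in ("scene","top"):
    c=r.camera(n); cv2.imwrite(f"pics/{n}0.png",c["color"][:,:,::-1]); print(n,c["mtx"],c["R"],c["t"])
E
```

```text
{'time': np.float64(0.0), 'joint_positions': array([-1.238,  0.333, -0.065,  1.461,  0.022,  1.35 , -0.089]), 'joint_vel': array([ 0.001,  0.002, -0.   ,  0.001, -0.001, -0.001,  0.002]), 'joint_torque': array([ -0.   , -62.324,   0.025, -38.99 ,  -0.061,   0.04 ,   0.   ]), 'ee_pos': array([0.218, 0.585, 0.233]), 'eef_rot': array([ 0.177,  0.984, -0.001, -0.   ]), 'ft_force': array([ 0.011,  0.563, -0.094]), 'torque': array([ 0.007, -0.019, -0.023]), 'grip_force': np.float64(0.0), 'width': np.float64(0.087)} 0.011
scene [[598.9738   0.     319.4999]
 [  0.     598.9738 248.8272]
 [  0.       0.       1.    ]] [[ 0.6279  0.7783  0.0024]
 [ 0.5632 -0.4523 -0.6915]
 [-0.5371  0.4356 -0.7224]] [-0.4223 -0.1261  1.7726]
top [[514.8686   0.     318.0114]
 [  0.     514.8686 246.1157]
 [  0.       0.       1.    ]] [[-0.0377 -0.9993  0.0032]
 [-0.9743  0.0361 -0.2225]
 [ 0.2222 -0.0115 -0.9749]] [0.1316 0.5304 1.4599]
```

View pics/top0.png

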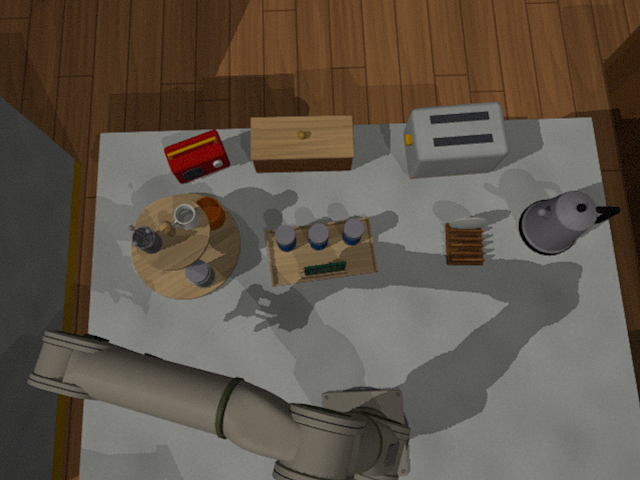

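View pics/scene0.png

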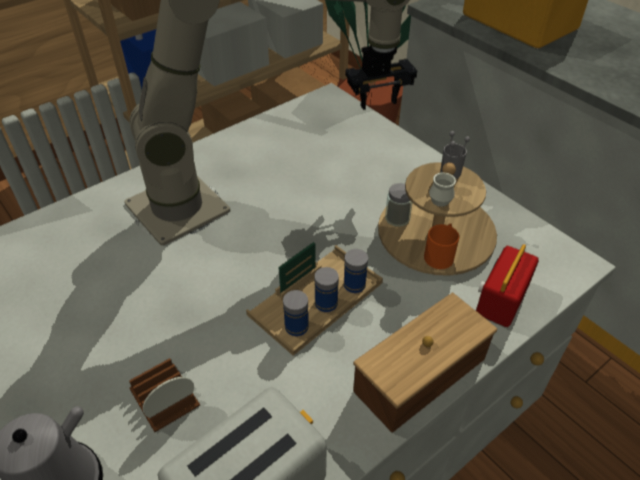

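The top view shows the caddy (px ~268-376, 218-284) with lids near (286,232), (318,231), (353,226), the panel near (325,267), and the rack near (464,245). The scene view agrees. I'll enlarge the caddy and the rack.

```bash
cat > h.py <<'E'
import numpy as np,cv2
from bench import r
from scipy.spatial.transform import Rotation as Ro
np.set_printoptions(precision=4,suppress=True)
def ray(px,z,c):
    R,t=c["R"],c["t"]; o=-R.T@t
    d=R.T@np.linalg.inv(c["mtx"])@np.array([px[0],px[1],1.])
    return o+d*(z-o[2])/d[2]
def wristcam():
    s=r.read_state(); c=r.camera("wrist")
    T=np.eye(4);T[:3,:3]=Ro.from_quat(s["eef_rot"]).as_matrix();T[:3,3]=s["ee_pos"]
    M=np.linalg.inv(T@c["hand_eye"]); c["R"]=M[:3,:3];c["t"]=M[:3,3]
    return s,c
E
python3 - <<'E'
from h import *
im=cv2.imread("pics/top0.png")
a=cv2.resize(im[200:300,255:395],None,fx=5.7,fy=5.7,interpolation=cv2.INTER_CUBIC)[:, :798]
a=im[205:295,260:380]; b=im[205:295,430:510]
cv2.imwrite("pics/crop.png",cv2.resize(np.hstack([a,b]),None,fx=4,fy=4,interpolation=cv2.INTER_CUBIC))
E
```

```text
(no output)
```

View pics/crop.png

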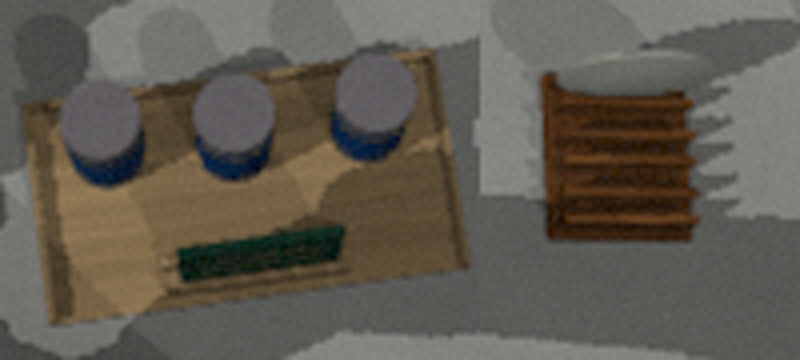

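```bash
python3 - <<'E'
from h import *
c=r.camera("top"); P=lambda x,y,z:ray((x/4+260,y/4+205),z,c); Q=lambda x,y,z:ray(((x-480)/4+430,y/4+205),z,c)
print("cam",-c["R"].T@c["t"])
for n,v in dict(L=(101,121),M=(234,114),R=(375,92)).items(): print(n,P(*v,.113))
print("panel",P(178,252,.118),P(343,227,.118))
print("caddy",P(50,325,.008),P(468,266,.008),P(25,103,.02),P(433,52,.02))
print("rack front",Q(548,240,.008),Q(692,240,.008))
for y in(218,190,158,132,100): print(Q(620,y,.043))
E
```

```text
cam [0.1974 0.1291 1.5409]
L [0.5581 0.2047 0.113 ]
M [0.5597 0.1095 0.113 ]
R [0.5722 0.0078 0.113 ]
panel [0.4601 0.1526 0.118 ] [0.4736 0.036  0.118 ]
caddy [0.4284 0.2521 0.008 ] [ 0.4615 -0.0641  0.008 ] [0.5978 0.2671 0.02  ] [ 0.6267 -0.0462  0.02  ]
rack front [ 0.4736 -0.2774  0.008 ] [ 0.4695 -0.3866  0.008 ]
[ 0.4819 -0.3231  0.043 ]
[ 0.5031 -0.3253  0.043 ]
[ 0.5274 -0.3278  0.043 ]
[ 0.5474 -0.3298  0.043 ]
[ 0.5721 -0.3323  0.043 ]
```

```bash
cat >> h.py <<'E'
def go(p,ydeg=None):
    s=r.read_state(); R=Ro.from_quat(s["eef_rot"]).as_matrix()
    d=R.T@(np.array(p)-s["ee_pos"])/.03
    print("pos",s["ee_pos"],"shift rows d=",np.round(d,2),"f",np.round(s["ft_force"],2),"w",round(float(s["width"]),4),"g",round(float(s["grip_force"]),1),"t",round(float(s["time"]),2))
    yv=np.degrees(np.arctan2(R[1,1],R[0,1])); print("tool y deg",yv,"z",R[:,2])
    if ydeg is not None:
        T=np.column_stack([[np.sin(np.radians(ydeg)),-np.cos(np.radians(ydeg)),0],[np.cos(np.radians(ydeg)),np.sin(np.radians(ydeg)),0],[0,0,-1.]])
        # x = y cross z
        T[:,0]=np.cross(T[:,1],T[:,2])
        print("turn rows a=",np.round(np.degrees(Ro.from_matrix(R.T@T).as_rotvec())/6,2))
E
R='{"dx":-0.84,"dy":-0.78,"dz":-0.04,"claw":-1}'
python3 -m crank '[{"dx":-0.84,"dy":-0.78,"dz":-0.04,"claw":-1},{"dx":-0.84,"dy":-0.78,"dz":-0.04,"claw":-1},{"dx":-0.84,"dy":-0.78,"dz":-0.04,"claw":-1},{"dx":-0.84,"dy":-0.78,"dz":-0.04,"claw":-1},{"dx":-0.84,"dy":-0.78,"dz":-0.04,"claw":-1},{"dx":-0.84,"dy":-0.78,"dz":-0.04,"claw":-1},{"dx":-0.84,"dy":-0.78,"dz":-0.04,"claw":-1},{"dx":-0.84,"dy":-0.78,"dz":-0.04,"claw":-1}]'
python3 -c "
from h import *
go((.4665,.095,.25),6)"
```

```text
pos [0.2176 0.5856 0.2329] shift rows d= [-13.47 -12.44  -0.56] f [-0.15 -0.46  0.46] w 0.0868 g 0.0 t 0.15
tool y deg 69.61423513786498 z [-0.0004 -0.001  -1.    ]
turn rows a= [-0.01  0.01 10.6 ]invalid input at $[0]: expected keys claw, dx, dy, dz, ax, ay, az
```

```bash

python3 -m crank '[{"dx":-0.84,"dy":-0.78,"dz":-0.04,"ax":0,"ay":0,"az":0,"claw":-1},{"dx":-0.84,"dy":-0.78,"dz":-0.04,"ax":0,"ay":0,"az":0,"claw":-1},{"dx":-0.84,"dy":-0.78,"dz":-0.04,"ax":0,"ay":0,"az":0,"claw":-1},{"dx":-0.84,"dy":-0.78,"dz":-0.04,"ax":0,"ay":0,"az":0,"claw":-1},{"dx":-0.84,"dy":-0.78,"dz":-0.04,"ax":0,"ay":0,"az":0,"claw":-1},{"dx":-0.84,"dy":-0.78,"dz":-0.04,"ax":0,"ay":0,"az":0,"claw":-1},{"dx":-0.84,"dy":-0.78,"dz":-0.04,"ax":0,"ay":0,"az":0,"claw":-1},{"dx":-0.84,"dy":-0.78,"dz":-0.04,"ax":0,"ay":0,"az":0,"claw":-1}]'
python3 -m crank '[{"dx":0,"dy":0,"dz":0,"ax":0,"ay":0,"az":1,"claw":-1},{"dx":0,"dy":0,"dz":0,"ax":0,"ay":0,"az":1,"claw":-1},{"dx":0,"dy":0,"dz":0,"ax":0,"ay":0,"az":1,"claw":-1},{"dx":0,"dy":0,"dz":0,"ax":0,"ay":0,"az":1,"claw":-1},{"dx":0,"dy":0,"dz":0,"ax":0,"ay":0,"az":1,"claw":-1},{"dx":0,"dy":0,"dz":0,"ax":0,"ay":0,"az":1,"claw":-1},{"dx":0,"dy":0,"dz":0,"ax":0,"ay":0,"az":1,"claw":-1},{"dx":0,"dy":0,"dz":0,"ax":0,"ay":0,"az":1,"claw":-1}]'
python3 -c "
from h import *
go((.4665,.095,.25),6)"
```

```text
time: 0.82
ee_pos: [0.3419, 0.3385, 0.2431]
eef_rot: [0.177, 0.984, 0.0, -0.0]
ft_force: [1.9, -0.2, 0.2]
width: 0.0871
grip_force: 0.0
time: 1.48
ee_pos: [0.3414, 0.34, 0.243]
eef_rot: [0.564, 0.826, -0.0, -0.0]
ft_force: [-0.0, 0.1, 0.5]
width: 0.0869
grip_force: 0.0
pos [0.3414 0.34   0.243 ] shift rows d= [-9.13  0.92 -0.23] f [-0.02  0.09  0.51] w 0.0869 g 0.0 t 1.48
tool y deg 21.31207671144814 z [-0.0003 -0.0002 -1.    ]
turn rows a= [-0.    0.    2.55]
```

```bash

python3 -m crank '[{"dx":-1,"dy":0.1,"dz":0,"ax":0,"ay":0,"az":0,"claw":-1},{"dx":-1,"dy":0.1,"dz":0,"ax":0,"ay":0,"az":0,"claw":-1},{"dx":-1,"dy":0.1,"dz":0,"ax":0,"ay":0,"az":0,"claw":-1},{"dx":-1,"dy":0.1,"dz":0,"ax":0,"ay":0,"az":0,"claw":-1},{"dx":-1,"dy":0.1,"dz":0,"ax":0,"ay":0,"az":0,"claw":-1},{"dx":-1,"dy":0.1,"dz":0,"ax":0,"ay":0,"az":0,"claw":-1},{"dx":-1,"dy":0.1,"dz":0,"ax":0,"ay":0,"az":0,"claw":-1},{"dx":-1,"dy":0.1,"dz":0,"ax":0,"ay":0,"az":0,"claw":-1}]' >/dev/null
python3 -m crank '[{"dx":-1,"dy":0.1,"dz":-0.2,"ax":0,"ay":0,"az":0,"claw":-1},{"dx":0,"dy":0,"dz":0,"ax":0,"ay":0,"az":0.85,"claw":-1},{"dx":0,"dy":0,"dz":0,"ax":0,"ay":0,"az":0.85,"claw":-1},{"dx":0,"dy":0,"dz":0,"ax":0,"ay":0,"az":0.85,"claw":-1},{"dx":0,"dy":0,"dz":0,"ax":0,"ay":0,"az":0,"claw":-1}]'
python3 -c "
from h import *
s,c=wristcam(); cv2.imwrite('pics/w1.png',c['color'][:,:,::-1]); np.savez('w1.npz',**{k:c[k] for k in('mtx','R','t')})
go((.4665,.095,.25),6)"
```

```text
time: 2.57
ee_pos: [0.4659, 0.0989, 0.249]
eef_rot: [0.669, 0.743, -0.0, -0.0]
ft_force: [-0.6, 0.7, -0.4]
width: 0.0872
grip_force: 0.0
pos [0.4659 0.0991 0.249 ] shift rows d= [-0.14  0.   -0.03] f [-0.57  0.52  0.17] w 0.0874 g 0.0 t 2.62
tool y deg 6.392003761012813 z [-0.0003 -0.     -1.    ]
turn rows a= [-0.   -0.    0.07]
```

View pics/w1.png

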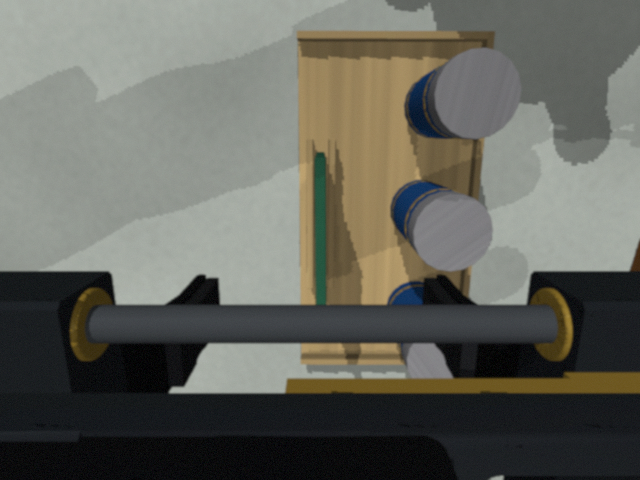

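The wrist view shows the panel's top edge at column ~320 (rows 152-305), the right lid at (477,93), the middle lid at (452,231), and the caddy edge at column ~300.

```bash
python3 -c "
from h import *
c=np.load('w1.npz')
for n,p,z in(('pr',(320,153),.118),('pl',(321,303),.118),('R',(477,93),.113),('M',(452,231),.113),('cfr',(299,33),.02),('cbr',(494,33),.02),('cfl',(303,362),.02)): print(n,ray(p,z,c))
go((.4665,.095,.135),6)"
```

```text
pr [0.4592 0.1562 0.118 ]
pl [0.4716 0.0467 0.118 ]
R [0.56   0.2063 0.113 ]
M [0.561  0.1108 0.113 ]
cfr [0.431  0.2509 0.02  ]
cbr [0.5976 0.2687 0.02  ]
cfl [ 0.4644 -0.0632  0.02  ]
pos [0.4659 0.0991 0.249 ] shift rows d= [-0.14  0.01  3.8 ] f [-0.57  0.52  0.17] w 0.0874 g 0.0 t 2.62
tool y deg 6.392003761012813 z [-0.0003 -0.     -1.    ]
turn rows a= [-0.   -0.    0.07]
```

```bash

python3 -m crank '[{"dx":-0.08,"dy":0,"dz":0.9,"ax":0,"ay":0,"az":0,"claw":-1},{"dx":0,"dy":0,"dz":0.9,"ax":0,"ay":0,"az":0,"claw":-1},{"dx":0,"dy":0,"dz":0.9,"ax":0,"ay":0,"az":0,"claw":-1},{"dx":0,"dy":0,"dz":0.9,"ax":0,"ay":0,"az":0,"claw":-1},{"dx":0,"dy":0,"dz":0.9,"ax":0,"ay":0,"az":0,"claw":-1},{"dx":0,"dy":0,"dz":0.5,"ax":0,"ay":0,"az":0,"claw":-1},{"dx":0,"dy":0,"dz":0,"ax":0,"ay":0,"az":0,"claw":-1}]'
python3 -m crank '[{"dx":0,"dy":0,"dz":0,"ax":0,"ay":0,"az":0,"claw":1},{"dx":0,"dy":0,"dz":0,"ax":0,"ay":0,"az":0,"claw":1},{"dx":0,"dy":0,"dz":0,"ax":0,"ay":0,"az":0,"claw":1},{"dx":0,"dy":0,"dz":0,"ax":0,"ay":0,"az":0,"claw":1},{"dx":0,"dy":0,"dz":0,"ax":0,"ay":0,"az":0,"claw":1},{"dx":0,"dy":0,"dz":0,"ax":0,"ay":0,"az":0,"claw":1},{"dx":0,"dy":0,"dz":0,"ax":0,"ay":0,"az":0,"claw":1},{"dx":0,"dy":0,"dz":0,"ax":0,"ay":0,"az":0,"claw":1}]' 25
```

```text
time: 3.2
ee_pos: [0.4641, 0.0962, 0.096]
eef_rot: [0.666, 0.746, -0.003, -0.001]
ft_force: [-1.1, -0.3, 1.0]
width: 0.087
grip_force: 0.0
time: 3.87
ee_pos: [0.4663, 0.0968, 0.0993]
eef_rot: [0.667, 0.745, 0.0, -0.0]
ft_force: [-0.2, 0.4, 0.6]
width: 0.0416
grip_force: 0.0
```

```bash

python3 -m crank '[{"dx":0,"dy":0,"dz":0,"ax":0,"ay":0,"az":0,"claw":1},{"dx":0,"dy":0,"dz":0,"ax":0,"ay":0,"az":0,"claw":1},{"dx":0,"dy":0,"dz":0,"ax":0,"ay":0,"az":0,"claw":1},{"dx":0,"dy":0,"dz":0,"ax":0,"ay":0,"az":0,"claw":1},{"dx":0,"dy":0,"dz":0,"ax":0,"ay":0,"az":0,"claw":1},{"dx":0,"dy":0,"dz":0,"ax":0,"ay":0,"az":0,"claw":1},{"dx":0,"dy":0,"dz":0,"ax":0,"ay":0,"az":0,"claw":1},{"dx":0,"dy":0,"dz":0,"ax":0,"ay":0,"az":0,"claw":1}]'
python3 -m crank '[{"dx":0,"dy":0,"dz":-0.5,"ax":0,"ay":0,"az":0,"claw":1},{"dx":0,"dy":0,"dz":-0.7,"ax":0,"ay":0,"az":0,"claw":1},{"dx":0,"dy":0,"dz":-0.7,"ax":0,"ay":0,"az":0,"claw":1},{"dx":0,"dy":0,"dz":-0.7,"ax":0,"ay":0,"az":0,"claw":1},{"dx":0,"dy":0,"dz":-0.7,"ax":0,"ay":0,"az":0,"claw":1},{"dx":0,"dy":0,"dz":-0.7,"ax":0,"ay":0,"az":0,"claw":1},{"dx":0,"dy":0,"dz":-0.7,"ax":0,"ay":0,"az":0,"claw":1},{"dx":0,"dy":0,"dz":-0.2,"ax":0,"ay":0,"az":0,"claw":1}]'
python3 -c "
from h import *
go((.4925,-.25,.27),-2)"
```

```text
time: 4.53
ee_pos: [0.4663, 0.0967, 0.0991]
eef_rot: [0.667, 0.745, -0.0, -0.0]
ft_force: [-0.5, 1.1, -0.3]
width: 0.0077
grip_force: 25.0
time: 5.2
ee_pos: [0.4673, 0.097, 0.249]
eef_rot: [0.667, 0.745, 0.002, 0.001]
ft_force: [0.2, 0.6, -0.8]
width: 0.008
grip_force: 25.0
pos [0.4673 0.097  0.249 ] shift rows d= [-11.59  -0.43  -0.72] f [ 0.22  0.63 -0.75] w 0.008 g 25.0 t 5.2
tool y deg 6.30577075270929 z [ 0.0036  0.0018 -1.    ]
turn rows a= [ 0.03 -0.02  1.38]
```

```bash

python3 -m crank '[{"dx":0,"dy":0,"dz":-0.7,"ax":0,"ay":0,"az":0.7,"claw":1},{"dx":0,"dy":0,"dz":-0.7,"ax":0,"ay":0,"az":0.7,"claw":1},{"dx":-0.6,"dy":0,"dz":0,"ax":0,"ay":0,"az":0,"claw":1},{"dx":-1,"dy":0,"dz":0,"ax":0,"ay":0,"az":0,"claw":1},{"dx":-1,"dy":0,"dz":0,"ax":0,"ay":0,"az":0,"claw":1},{"dx":-1,"dy":0,"dz":0,"ax":0,"ay":0,"az":0,"claw":1},{"dx":-1,"dy":0,"dz":0,"ax":0,"ay":0,"az":0,"claw":1},{"dx":-1,"dy":0,"dz":0,"ax":0,"ay":0,"az":0,"claw":1}]'
python3 -m crank '[{"dx":-1,"dy":0,"dz":0,"ax":0,"ay":0,"az":0,"claw":1},{"dx":-1,"dy":0,"dz":0,"ax":0,"ay":0,"az":0,"claw":1},{"dx":-1,"dy":0,"dz":0,"ax":0,"ay":0,"az":0,"claw":1},{"dx":-1,"dy":0,"dz":0,"ax":0,"ay":0,"az":0,"claw":1},{"dx":-1,"dy":0,"dz":0,"ax":0,"ay":0,"az":0,"claw":1},{"dx":-1,"dy":0,"dz":0,"ax":0,"ay":0,"az":0,"claw":1},{"dx":-1,"dy":0,"dz":0,"ax":0,"ay":0,"az":0,"claw":1},{"dx":-1,"dy":0,"dz":0,"ax":0,"ay":0,"az":0,"claw":1}]'
python3 -m crank '[{"dx":-1,"dy":0,"dz":0,"ax":0,"ay":0,"az":0,"claw":1},{"dx":-1,"dy":0,"dz":0,"ax":0,"ay":0,"az":0,"claw":1},{"dx":-0.5,"dy":0,"dz":0,"ax":0,"ay":0,"az":0,"claw":1},{"dx":0,"dy":0,"dz":0,"ax":0,"ay":0,"az":0,"claw":1},{"dx":0,"dy":0,"dz":0,"ax":0,"ay":0,"az":0,"claw":1}]'
python3 -c "
from h import *
s,c=wristcam(); cv2.imwrite('pics/w2.png',c['color'][:,:,::-1]); np.savez('w2.npz',**{k:c[k] for k in('mtx','R','t')})
go((.4925,-.328,.27),-2)"
```

```text
time: 5.87
ee_pos: [0.4597, -0.0726, 0.2874]
eef_rot: [0.72, 0.694, -0.0, -0.0]
ft_force: [1.5, 0.2, -0.8]
width: 0.0074
grip_force: 25.0
time: 6.53
ee_pos: [0.4511, -0.3123, 0.2874]
eef_rot: [0.72, 0.694, -0.0, -0.0]
ft_force: [1.4, 0.4, -0.7]
width: 0.0081
grip_force: 25.0
time: 6.95
ee_pos: [0.448, -0.3867, 0.287]
eef_rot: [0.721, 0.693, -0.001, -0.001]
ft_force: [0.0, 0.3, -0.8]
width: 0.0079
grip_force: 25.0
pos [ 0.4486 -0.3856  0.2872] shift rows d= [1.97 1.39 0.57] f [ 0.47  1.25 -1.16] w 0.0079 g 25.0 t 7.0
tool y deg -2.107896503797395 z [-0.0012  0.0006 -1.    ]
turn rows a= [-0.01 -0.01 -0.02]
```

View pics/w2.png

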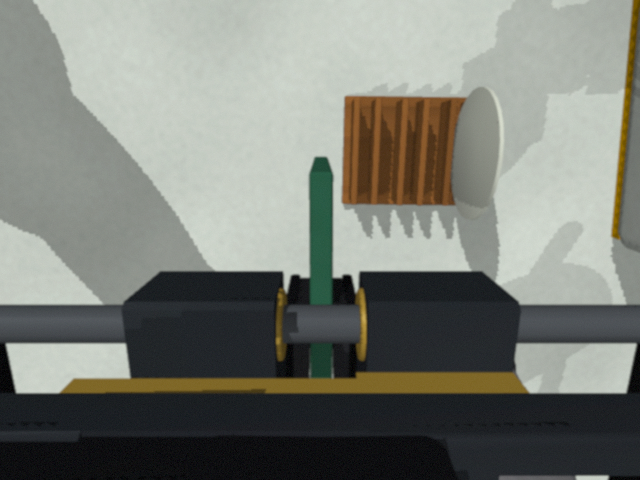

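The wrist view shows the rack at (343-503, 96-205) with the saucer at its right side; the panel is held vertical at column ~320. I'll enlarge the rack.

```bash
python3 -c "
import cv2
i=cv2.imread('pics/w2.png')[90:215,335:485]; cv2.imwrite('pics/w2c.png',cv2.resize(i,None,fx=4.8,fy=4.8,interpolation=cv2.INTER_CUBIC))"
```

```text
(no output)
```

View pics/w2c.png

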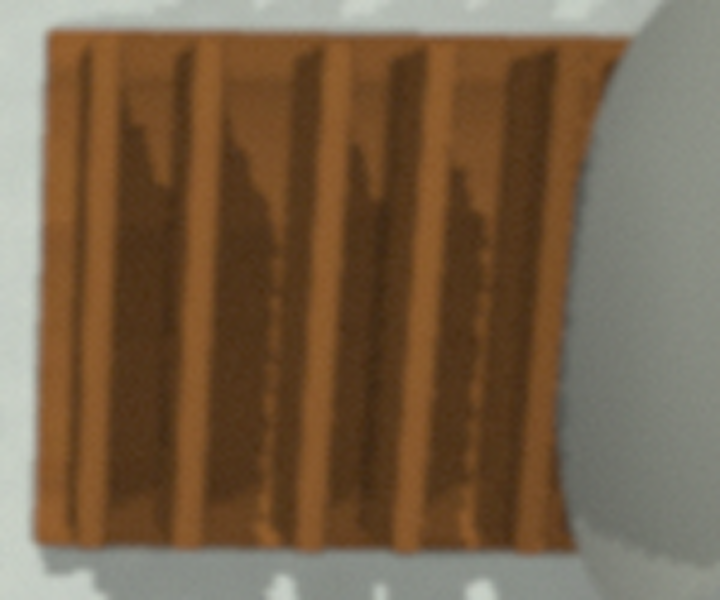

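```bash
python3 -c "
from h import *
c=np.load('w2.npz')
for a,b in(((106,40),(90,545)),((208,40),(187,545)),((338,42),(311,548)),((440,42),(405,550)),((565,45),(531,550))):
    A,B=[ray((p[0]/4.8+335-.4,p[1]/4.8+90-.4),.043,c) for p in(a,b)]; d=A-B; print(A[:2],B[:2],'mid',(A+B)[:2]/2,'yaw deg',np.degrees(np.arctan2(-d[0],d[1])),np.hypot(*d[:2]))
# panel near-left top/bottom in view, lower-edge corner (z=.287-.091)
print(ray((320.5,157),.287-.091,c), ray((320.5,172),.287+.019,c))
"
```

```text
[ 0.4847 -0.2846] [ 0.4799 -0.3828] mid [ 0.4823 -0.3337] yaw deg -2.850913773985437 0.09829945423589591
[ 0.5044 -0.2854] [ 0.4998 -0.3836] mid [ 0.5021 -0.3345] yaw deg -2.706586287351292 0.09829435717226263
[ 0.5295 -0.2867] [ 0.5252 -0.3852] mid [ 0.5274 -0.3359] yaw deg -2.4708410687599724 0.09854455873160098
[ 0.5492 -0.2875] [ 0.5446 -0.3863] mid [ 0.5469 -0.3369] yaw deg -2.667302407334034 0.0989591857538325
[ 0.5733 -0.2889] [ 0.5705 -0.3873] mid [ 0.5719 -0.3381] yaw deg -1.6599538867327064 0.0984078797266492
[ 0.4496 -0.3299  0.196 ] [ 0.4498 -0.3296  0.306 ]
```

```bash

python3 -m crank '[{"dx":0.5,"dy":0.35,"dz":0,"ax":0,"ay":0,"az":0.08,"claw":1},{"dx":0.5,"dy":0.35,"dz":0,"ax":0,"ay":0,"az":0,"claw":1},{"dx":0.5,"dy":0.35,"dz":0.4,"ax":0,"ay":0,"az":0,"claw":1},{"dx":0.26,"dy":0.36,"dz":0.8,"ax":0,"ay":0,"az":0,"claw":1},{"dx":0,"dy":0,"dz":0.5,"ax":0,"ay":0,"az":0,"claw":1},{"dx":0,"dy":0,"dz":0.4,"ax":0,"ay":0,"az":0,"claw":1},{"dx":0,"dy":0,"dz":0,"ax":0,"ay":0,"az":0,"claw":1},{"dx":0,"dy":0,"dz":0,"ax":0,"ay":0,"az":0,"claw":1}]'
python3 -c "
from h import *
go((.493,-.334,.1),-2.6)"
```

```text
time: 7.67
ee_pos: [0.4929, -0.3348, 0.2252]
eef_rot: [0.723, 0.691, 0.0, -0.0]
ft_force: [-0.2, -0.2, -0.1]
width: 0.0076
grip_force: 25.0
pos [ 0.4929 -0.3348  0.2252] shift rows d= [0.02 0.   4.17] f [-0.22 -0.18 -0.12] w 0.0076 g 25.0 t 7.67
tool y deg -2.5637416777055897 z [-0.0004  0.0004 -1.    ]
turn rows a= [-0.   -0.    0.01]
```

```bash

python3 -m crank '[{"dx":0,"dy":0,"dz":0.7,"ax":0,"ay":0,"az":0,"claw":1},{"dx":0,"dy":0,"dz":0.7,"ax":0,"ay":0,"az":0,"claw":1},{"dx":0,"dy":0,"dz":0.7,"ax":0,"ay":0,"az":0,"claw":1},{"dx":0,"dy":0,"dz":0.6,"ax":0,"ay":0,"az":0,"claw":1},{"dx":0,"dy":0,"dz":0.3,"ax":0,"ay":0,"az":0,"claw":1},{"dx":0,"dy":0,"dz":0.2,"ax":0,"ay":0,"az":0,"claw":1},{"dx":0,"dy":0,"dz":0.2,"ax":0,"ay":0,"az":0,"claw":1},{"dx":0,"dy":0,"dz":0,"ax":0,"ay":0,"az":0,"claw":1}]'
python3 -c "
from h import *
go((.493,-.334,.1),-2.6)"
```

```text
time: 8.33
ee_pos: [0.4933, -0.3351, 0.1231]
eef_rot: [0.723, 0.691, 0.0, 0.0]
ft_force: [-0.5, 0.3, -0.6]
width: 0.0076
grip_force: 25.0
pos [ 0.4933 -0.3351  0.1231] shift rows d= [ 0.04 -0.01  0.77] f [-0.52  0.28 -0.65] w 0.0076 g 25.0 t 8.33
tool y deg -2.5736196111191947 z [ 0.0002  0.     -1.    ]
turn rows a= [ 0. -0.  0.]
```

```bash

python3 -m crank '[{"dx":0,"dy":0,"dz":0.3,"ax":0,"ay":0,"az":0,"claw":1},{"dx":0,"dy":0,"dz":0.3,"ax":0,"ay":0,"az":0,"claw":1},{"dx":0,"dy":0,"dz":0.16,"ax":0,"ay":0,"az":0,"claw":1},{"dx":0,"dy":0,"dz":0.05,"ax":0,"ay":0,"az":0,"claw":1},{"dx":0,"dy":0,"dz":0,"ax":0,"ay":0,"az":0,"claw":1}]'
python3 -m crank '[{"dx":0,"dy":0,"dz":0,"ax":0,"ay":0,"az":0,"claw":-1},{"dx":0,"dy":0,"dz":0,"ax":0,"ay":0,"az":0,"claw":-1},{"dx":0,"dy":0,"dz":0,"ax":0,"ay":0,"az":0,"claw":-1},{"dx":0,"dy":0,"dz":0,"ax":0,"ay":0,"az":0,"claw":-1},{"dx":0,"dy":0,"dz":0,"ax":0,"ay":0,"az":0,"claw":-1},{"dx":0,"dy":0,"dz":0,"ax":0,"ay":0,"az":0,"claw":-1}]'
```

```text
time: 8.75
ee_pos: [0.4935, -0.3349, 0.0989]
eef_rot: [0.723, 0.691, 0.0, -0.0]
ft_force: [-0.1, 1.5, 2.4]
width: 0.008
grip_force: 25.0
time: 9.25
ee_pos: [0.4932, -0.335, 0.0988]
eef_rot: [0.723, 0.691, -0.0, -0.0]
ft_force: [0.1, -0.6, 0.0]
width: 0.04
grip_force: 0.0
```

```bash

python3 -m crank '[{"dx":0,"dy":0,"dz":-0.5,"ax":0,"ay":0,"az":0,"claw":-1},{"dx":0,"dy":0,"dz":-0.9,"ax":0,"ay":0,"az":0,"claw":-1},{"dx":0,"dy":0,"dz":-1,"ax":0,"ay":0,"az":0,"claw":-1},{"dx":0,"dy":0,"dz":-1,"ax":0,"ay":0,"az":0,"claw":-1},{"dx":0,"dy":0,"dz":-1,"ax":0,"ay":0,"az":-0.75,"claw":-1},{"dx":0,"dy":0,"dz":-0.5,"ax":0,"ay":0,"az":-0.75,"claw":-1},{"dx":0.7,"dy":0,"dz":0,"ax":0,"ay":0,"az":0,"claw":-1},{"dx":1,"dy":0.2,"dz":0,"ax":0,"ay":0,"az":0,"claw":-1}]'
python3 -c "
from h import *
c=r.camera('scene');cv2.imwrite('pics/s2.png',c['color'][330:450,90:250,::-1].repeat(4,0).repeat(4,1))
go((.559,.2055,.24),6.4)"
```

```text
time: 9.92
ee_pos: [0.4922, -0.2866, 0.2471]
eef_rot: [0.668, 0.744, -0.0, 0.001]
ft_force: [0.2, -0.1, -0.6]
width: 0.0856
grip_force: 0.0
pos [ 0.4948 -0.2782  0.246 ] shift rows d= [15.77  3.97  0.24] f [ 4.68  2.07 -0.78] w 0.0864 g 0.0 t 9.97
tool y deg 6.577582562301412 z [ 0.0008  0.0024 -1.    ]
turn rows a= [ 0.01 -0.02  0.03]
```

View pics/s2.png

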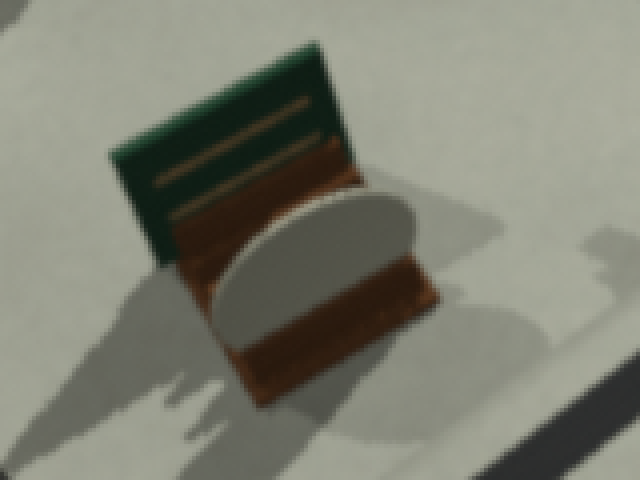

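The panel stands in the front slot (around px (235,150) of the crop), well ahead of the saucer. Next is the left tin.

```bash

python3 -m crank '[{"dx":0.98,"dy":0.25,"dz":0,"ax":0,"ay":0,"az":0,"claw":-1},{"dx":0.98,"dy":0.25,"dz":0,"ax":0,"ay":0,"az":0,"claw":-1},{"dx":0.98,"dy":0.25,"dz":0,"ax":0,"ay":0,"az":0,"claw":-1},{"dx":0.98,"dy":0.25,"dz":0,"ax":0,"ay":0,"az":0,"claw":-1},{"dx":0.98,"dy":0.25,"dz":0,"ax":0,"ay":0,"az":0,"claw":-1},{"dx":0.98,"dy":0.25,"dz":0,"ax":0,"ay":0,"az":0,"claw":-1},{"dx":0.98,"dy":0.25,"dz":0,"ax":0,"ay":0,"az":0,"claw":-1},{"dx":0.98,"dy":0.25,"dz":0,"ax":0,"ay":0,"az":0,"claw":-1}]' >/dev/null
python3 -m crank '[{"dx":0.98,"dy":0.25,"dz":0,"ax":0,"ay":0,"az":0,"claw":-1},{"dx":0.98,"dy":0.25,"dz":0,"ax":0,"ay":0,"az":0,"claw":-1},{"dx":0.98,"dy":0.25,"dz":0,"ax":0,"ay":0,"az":0,"claw":-1},{"dx":0.98,"dy":0.25,"dz":0,"ax":0,"ay":0,"az":0,"claw":-1},{"dx":0.98,"dy":0.25,"dz":0,"ax":0,"ay":0,"az":0,"claw":-1},{"dx":0.98,"dy":0.25,"dz":0,"ax":0,"ay":0,"az":0,"claw":-1},{"dx":0.98,"dy":0.25,"dz":0,"ax":0,"ay":0,"az":0,"claw":-1},{"dx":0,"dy":0,"dz":0,"ax":0,"ay":0,"az":0,"claw":-1}]'
python3 -c "
from h import *
go((.559,.2055,.070),6.4)"
```

```text
time: 11.3
ee_pos: [0.555, 0.1747, 0.245]
eef_rot: [0.663, 0.748, 0.0, -0.001]
ft_force: [-0.7, 0.2, -1.2]
width: 0.087
grip_force: 0.0
pos [0.555  0.1747 0.245 ] shift rows d= [0.99 0.26 5.84] f [-0.74  0.22 -1.16] w 0.087 g 0.0 t 11.3
tool y deg 6.9149356184473865 z [-0.0011  0.0018 -1.    ]
turn rows a= [-0.01 -0.02  0.09]
```

```bash

python3 -m crank '[{"dx":0.99,"dy":0.26,"dz":0,"ax":0,"ay":0,"az":0.09,"claw":-1},{"dx":0,"dy":0,"dz":0.8,"ax":0,"ay":0,"az":0,"claw":-1},{"dx":0,"dy":0,"dz":0.8,"ax":0,"ay":0,"az":0,"claw":-1},{"dx":0,"dy":0,"dz":0,"ax":0,"ay":0,"az":0,"claw":-1}]'
python3 -c "
from h import *
s,c=wristcam()
cv2.imwrite('pics/w3.png',c['color'][:,:,::-1]); np.savez('w3.npz',**{k:c[k] for k in('mtx','R','t')})
go((.559,.2055,.070),6.4)"
```

```text
time: 11.63
ee_pos: [0.558, 0.1972, 0.1934]
eef_rot: [0.669, 0.743, -0.003, -0.001]
ft_force: [-1.3, 0.5, -1.2]
width: 0.0872
grip_force: 0.0
pos [0.5589 0.197  0.1959] shift rows d= [0.29 0.05 4.2 ] f [0.39 0.26 0.17] w 0.0869 g 0.0 t 11.68
tool y deg 5.8993101146931535 z [-0.0038 -0.0022 -1.    ]
turn rows a= [-0.04  0.02 -0.08]
```

```bash

python3 -m crank '[{"dx":0.28,"dy":0.03,"dz":0,"ax":0,"ay":0,"az":0,"claw":-1},{"dx":0,"dy":0,"dz":0.8,"ax":0,"ay":0,"az":0,"claw":-1},{"dx":0,"dy":0,"dz":0.8,"ax":0,"ay":0,"az":0,"claw":-1},{"dx":0,"dy":0,"dz":0.8,"ax":0,"ay":0,"az":0,"claw":-1},{"dx":0,"dy":0,"dz":0.8,"ax":0,"ay":0,"az":0,"claw":-1},{"dx":0,"dy":0,"dz":0.7,"ax":0,"ay":0,"az":0,"claw":-1},{"dx":0,"dy":0,"dz":0.25,"ax":0,"ay":0,"az":0,"claw":-1},{"dx":0,"dy":0,"dz":0,"ax":0,"ay":0,"az":0,"claw":-1}]'
python3 -m crank '[{"dx":0,"dy":0,"dz":0,"ax":0,"ay":0,"az":0,"claw":1},{"dx":0,"dy":0,"dz":0,"ax":0,"ay":0,"az":0,"claw":1},{"dx":0,"dy":0,"dz":0,"ax":0,"ay":0,"az":0,"claw":1},{"dx":0,"dy":0,"dz":0,"ax":0,"ay":0,"az":0,"claw":1},{"dx":0,"dy":0,"dz":0,"ax":0,"ay":0,"az":0,"claw":1},{"dx":0,"dy":0,"dz":0,"ax":0,"ay":0,"az":0,"claw":1},{"dx":0,"dy":0,"dz":0,"ax":0,"ay":0,"az":0,"claw":1}]' 25
python3 -c "
from h import *
go((.559,.2055,.070),6.4)"
```

```text
time: 12.35
ee_pos: [0.5601, 0.2063, 0.073]
eef_rot: [0.67, 0.743, -0.001, -0.0]
ft_force: [-0.1, -0.3, 0.0]
width: 0.0871
grip_force: 0.0
time: 12.93
ee_pos: [0.5606, 0.2062, 0.0739]
eef_rot: [0.67, 0.743, 0.0, 0.0]
ft_force: [-1.0, -0.1, 4.4]
width: 0.0578
grip_force: 25.0
pos [0.5606 0.2062 0.0739] shift rows d= [-0.02 -0.05  0.13] f [-0.99 -0.15  4.37] w 0.0578 g 25.0 t 12.93
tool y deg 5.896801890860538 z [ 0.0007  0.0005 -1.    ]
turn rows a= [ 0.01 -0.   -0.08]
```

Tin gripped (58 mm). I'll lift it 6 cm, hold it still and read the force.

```bash

python3 -m crank '[{"dx":0,"dy":0,"dz":-0.3,"ax":0,"ay":0,"az":0,"claw":1},{"dx":0,"dy":0,"dz":-0.6,"ax":0,"ay":0,"az":0,"claw":1},{"dx":0,"dy":0,"dz":-0.5,"ax":0,"ay":0,"az":0,"claw":1},{"dx":0,"dy":0,"dz":-0.3,"ax":0,"ay":0,"az":0,"claw":1},{"dx":0,"dy":0,"dz":0,"ax":0,"ay":0,"az":0,"claw":1},{"dx":0,"dy":0,"dz":0,"ax":0,"ay":0,"az":0,"claw":1},{"dx":0,"dy":0,"dz":0,"ax":0,"ay":0,"az":0,"claw":1},{"dx":0,"dy":0,"dz":0,"ax":0,"ay":0,"az":0,"claw":1}]'
for i in 1 2 3; do python3 -m crank '[{"dx":0,"dy":0,"dz":0,"ax":0,"ay":0,"az":0,"claw":1},{"dx":0,"dy":0,"dz":0,"ax":0,"ay":0,"az":0,"claw":1}]' | grep -E "pos|force"; done
python3 -c "
from h import *
go((.5605,.2062,.0739),5.9); print(r.read_state()['joint_torque'])"
```

```text
time: 13.6
ee_pos: [0.5597, 0.2058, 0.1233]
eef_rot: [0.67, 0.743, -0.001, -0.0]
ft_force: [-0.7, 0.4, -1.7]
width: 0.0573
grip_force: 25.0
ee_pos: [0.56, 0.2059, 0.1238]
ft_force: [0.1, 0.6, -1.2]
grip_force: 25.0
ee_pos: [0.5602, 0.206, 0.1241]
ft_force: [0.1, 0.3, -1.3]
grip_force: 25.0
ee_pos: [0.5603, 0.206, 0.1243]
ft_force: [-0.1, 0.6, -1.4]
grip_force: 25.0
pos [0.5603 0.206  0.1243] shift rows d= [0.01 0.01 1.68] f [-0.12  0.61 -1.43] w 0.0576 g 25.0 t 14.1
tool y deg 5.893013206329393 z [ 0.      0.0001 -1.    ]
turn rows a= [ 0. -0. -0.]
[  0.0013 -56.3408   7.9391 -35.8059  -0.0568   0.0256   0.0002]
```

```bash

python3 -m crank '[{"dx":0,"dy":0,"dz":0.5,"ax":0,"ay":0,"az":0,"claw":1},{"dx":0,"dy":0,"dz":0.5,"ax":0,"ay":0,"az":0,"claw":1},{"dx":0,"dy":0,"dz":0.4,"ax":0,"ay":0,"az":0,"claw":1},{"dx":0,"dy":0,"dz":0.2,"ax":0,"ay":0,"az":0,"claw":1},{"dx":0,"dy":0,"dz":0.08,"ax":0,"ay":0,"az":0,"claw":1},{"dx":0,"dy":0,"dz":0,"ax":0,"ay":0,"az":0,"claw":1},{"dx":0,"dy":0,"dz":0,"ax":0,"ay":0,"az":0,"claw":1}]'
```

```text
time: 14.68
ee_pos: [0.5605, 0.206, 0.0742]
eef_rot: [0.67, 0.743, 0.0, 0.0]
ft_force: [-0.4, 0.2, -1.8]
width: 0.0571
grip_force: 25.0
```

```bash

python3 -m crank '[{"dx":0,"dy":0,"dz":0.05,"ax":0,"ay":0,"az":0,"claw":1},{"dx":0,"dy":0,"dz":0,"ax":0,"ay":0,"az":0,"claw":1},{"dx":0,"dy":0,"dz":0,"ax":0,"ay":0,"az":0,"claw":1}]'
python3 -m crank '[{"dx":0,"dy":0,"dz":0,"ax":0,"ay":0,"az":0,"claw":-1},{"dx":0,"dy":0,"dz":0,"ax":0,"ay":0,"az":0,"claw":-1},{"dx":0,"dy":0,"dz":0,"ax":0,"ay":0,"az":0,"claw":-1},{"dx":0,"dy":0,"dz":0,"ax":0,"ay":0,"az":0,"claw":-1},{"dx":0,"dy":0,"dz":0,"ax":0,"ay":0,"az":0,"claw":-1},{"dx":0,"dy":0,"dz":-0.6,"ax":0,"ay":0,"az":0,"claw":-1},{"dx":0,"dy":0,"dz":-0.8,"ax":0,"ay":0,"az":0,"claw":-1},{"dx":0,"dy":0,"dz":-0.8,"ax":0,"ay":0,"az":0,"claw":-1}]'
python3 -m crank '[{"dx":0,"dy":0,"dz":-0.8,"ax":0,"ay":0,"az":0,"claw":-1},{"dx":0,"dy":0,"dz":-0.2,"ax":0,"ay":0,"az":0,"claw":-1},{"dx":-0.8,"dy":0,"dz":0,"ax":0,"ay":0,"az":0,"claw":-1},{"dx":-0.8,"dy":0,"dz":0,"ax":0,"ay":0,"az":0,"claw":-1},{"dx":-0.8,"dy":0,"dz":0,"ax":0,"ay":0,"az":0,"claw":-1},{"dx":-0.7,"dy":0,"dz":0,"ax":0,"ay":0,"az":0,"claw":-1},{"dx":-0.1,"dy":0,"dz":0,"ax":0,"ay":0,"az":0,"claw":-1},{"dx":0,"dy":0,"dz":0,"ax":0,"ay":0,"az":0,"claw":-1}]'
python3 -c "
from h import *
c=r.camera('top');cv2.imwrite('pics/t4.png',c['color'][205:295,260:380,::-1].repeat(4,0).repeat(4,1))
go((.5605,.110,.074),6)"
```

```text
time: 14.93
ee_pos: [0.5608, 0.2061, 0.0738]
eef_rot: [0.67, 0.742, 0.001, 0.0]
ft_force: [-4.2, -1.2, 10.5]
width: 0.0576
grip_force: 25.0
time: 15.6
ee_pos: [0.5598, 0.2057, 0.1387]
eef_rot: [0.67, 0.742, -0.001, -0.0]
ft_force: [0.2, -0.3, 0.4]
width: 0.0865
grip_force: 0.0
time: 16.27
ee_pos: [0.5702, 0.1087, 0.1682]
eef_rot: [0.671, 0.742, -0.0, 0.0]
ft_force: [-0.4, -0.5, -0.2]
width: 0.087
grip_force: 0.0
pos [0.57   0.1105 0.1681] shift rows d= [ 0.02 -0.32  3.14] f [-0.41  0.59  0.15] w 0.0873 g 0.0 t 16.32
tool y deg 5.845496743391176 z [-0.0003  0.0002 -1.    ]
turn rows a= [-0.   -0.   -0.03]
```

```bash

python3 -m crank '[{"dx":0,"dy":-0.32,"dz":0,"ax":0,"ay":0,"az":0,"claw":-1},{"dx":0,"dy":0,"dz":0.7,"ax":0,"ay":0,"az":0,"claw":-1},{"dx":0,"dy":0,"dz":0.8,"ax":0,"ay":0,"az":0,"claw":-1},{"dx":0,"dy":0,"dz":0.8,"ax":0,"ay":0,"az":0,"claw":-1},{"dx":0,"dy":0,"dz":0.6,"ax":0,"ay":0,"az":0,"claw":-1},{"dx":0,"dy":0,"dz":0.22,"ax":0,"ay":0,"az":0,"claw":-1},{"dx":0,"dy":0,"dz":0,"ax":0,"ay":0,"az":0,"claw":-1}]'
python3 -m crank '[{"dx":0,"dy":0,"dz":0,"ax":0,"ay":0,"az":0,"claw":1},{"dx":0,"dy":0,"dz":0,"ax":0,"ay":0,"az":0,"claw":1},{"dx":0,"dy":0,"dz":0,"ax":0,"ay":0,"az":0,"claw":1},{"dx":0,"dy":0,"dz":0,"ax":0,"ay":0,"az":0,"claw":1},{"dx":0,"dy":0,"dz":0,"ax":0,"ay":0,"az":0,"claw":1},{"dx":0,"dy":0,"dz":0,"ax":0,"ay":0,"az":0,"claw":1},{"dx":0,"dy":0,"dz":0,"ax":0,"ay":0,"az":0,"claw":1},{"dx":0,"dy":0,"dz":0,"ax":0,"ay":0,"az":0,"claw":1}]' 25
python3 -m crank '[{"dx":0,"dy":0,"dz":-0.3,"ax":0,"ay":0,"az":0,"claw":1},{"dx":0,"dy":0,"dz":-0.6,"ax":0,"ay":0,"az":0,"claw":1},{"dx":0,"dy":0,"dz":-0.5,"ax":0,"ay":0,"az":0,"claw":1},{"dx":0,"dy":0,"dz":-0.3,"ax":0,"ay":0,"az":0,"claw":1},{"dx":0,"dy":0,"dz":0,"ax":0,"ay":0,"az":0,"claw":1},{"dx":0,"dy":0,"dz":0,"ax":0,"ay":0,"az":0,"claw":1},{"dx":0,"dy":0,"dz":0,"ax":0,"ay":0,"az":0,"claw":1},{"dx":0,"dy":0,"dz":0,"ax":0,"ay":0,"az":0,"claw":1}]'
for i in 1 2 3; do python3 -m crank '[{"dx":0,"dy":0,"dz":0,"ax":0,"ay":0,"az":0,"claw":1},{"dx":0,"dy":0,"dz":0,"ax":0,"ay":0,"az":0,"claw":1}]' | grep -E "pos|force"; done
```

```text
time: 16.9
ee_pos: [0.5594, 0.1106, 0.0731]
eef_rot: [0.669, 0.743, -0.001, -0.001]
ft_force: [0.2, -0.1, -0.7]
width: 0.0869
grip_force: 0.0
time: 17.57
ee_pos: [0.561, 0.1097, 0.0754]
eef_rot: [0.67, 0.743, 0.0, 0.0]
ft_force: [0.2, -0.0, 4.1]
width: 0.0578
grip_force: 25.0
time: 18.23
ee_pos: [0.5599, 0.1094, 0.1247]
eef_rot: [0.67, 0.743, -0.001, -0.0]
ft_force: [0.0, 0.2, -3.6]
width: 0.0576
grip_force: 25.0
ee_pos: [0.5602, 0.1094, 0.1252]
ft_force: [0.1, -0.0, -3.6]
grip_force: 25.0
ee_pos: [0.5605, 0.1095, 0.1256]
ft_force: [-0.3, -0.1, -4.6]
grip_force: 25.0
ee_pos: [0.5606, 0.1095, 0.1258]
ft_force: [0.4, -0.3, -4.1]
grip_force: 25.0
```

```bash

python3 -m crank '[{"dx":0,"dy":0,"dz":0.5,"ax":0,"ay":0,"az":0,"claw":1},{"dx":0,"dy":0,"dz":0.5,"ax":0,"ay":0,"az":0,"claw":1},{"dx":0,"dy":0,"dz":0.4,"ax":0,"ay":0,"az":0,"claw":1},{"dx":0,"dy":0,"dz":0.2,"ax":0,"ay":0,"az":0,"claw":1},{"dx":0,"dy":0,"dz":0.11,"ax":0,"ay":0,"az":0,"claw":1},{"dx":0,"dy":0,"dz":0,"ax":0,"ay":0,"az":0,"claw":1},{"dx":0,"dy":0,"dz":0,"ax":0,"ay":0,"az":0,"claw":1}]'
```

```text
time: 19.32
ee_pos: [0.5608, 0.1095, 0.0751]
eef_rot: [0.67, 0.742, 0.0, -0.0]
ft_force: [-2.4, -0.1, 2.1]
width: 0.0578
grip_force: 25.0
```

```bash

python3 -m crank '[{"dx":0,"dy":0,"dz":0,"ax":0,"ay":0,"az":0,"claw":-1},{"dx":0,"dy":0,"dz":0,"ax":0,"ay":0,"az":0,"claw":-1},{"dx":0,"dy":0,"dz":0,"ax":0,"ay":0,"az":0,"claw":-1},{"dx":0,"dy":0,"dz":0,"ax":0,"ay":0,"az":0,"claw":-1},{"dx":0,"dy":0,"dz":0,"ax":0,"ay":0,"az":0,"claw":-1},{"dx":0,"dy":0,"dz":-0.6,"ax":0,"ay":0,"az":0,"claw":-1},{"dx":0,"dy":0,"dz":-0.8,"ax":0,"ay":0,"az":0,"claw":-1},{"dx":0,"dy":0,"dz":-0.8,"ax":0,"ay":0,"az":0,"claw":-1}]'
python3 -m crank '[{"dx":0,"dy":0,"dz":-0.8,"ax":0,"ay":0,"az":0,"claw":-1},{"dx":0,"dy":0,"dz":-0.2,"ax":0,"ay":0,"az":0,"claw":-1},{"dx":-0.8,"dy":0,"dz":0,"ax":0,"ay":0,"az":0,"claw":-1},{"dx":-0.8,"dy":0,"dz":0,"ax":0,"ay":0,"az":0,"claw":-1},{"dx":-0.8,"dy":0,"dz":0,"ax":0,"ay":0,"az":0,"claw":-1},{"dx":-0.8,"dy":0,"dz":0,"ax":0,"ay":0,"az":0,"claw":-1},{"dx":-0.2,"dy":0,"dz":0,"ax":0,"ay":0,"az":0,"claw":-1},{"dx":0,"dy":0,"dz":0,"ax":0,"ay":0,"az":0,"claw":-1}]'
python3 -c "
from h import *
go((.572,.008,.075),6)"
```

```text
time: 19.98
ee_pos: [0.5602, 0.1093, 0.1409]
eef_rot: [0.67, 0.742, -0.001, -0.0]
ft_force: [1.3, -0.6, -0.3]
width: 0.0868
grip_force: 0.0
time: 20.65
ee_pos: [0.571, 0.0057, 0.1704]
eef_rot: [0.671, 0.741, -0.0, 0.0]
ft_force: [0.5, 0.1, 1.0]
width: 0.0873
grip_force: 0.0
pos [0.571  0.0057 0.1704] shift rows d= [0.07 0.04 3.18] f [0.47 0.13 1.04] w 0.0873 g 0.0 t 20.65
tool y deg 5.686100776281676 z [ 0.     -0.0006 -1.    ]
turn rows a= [-0.    0.01 -0.05]
```

```bash

python3 -m crank '[{"dx":0.07,"dy":0.04,"dz":0,"ax":0,"ay":0,"az":0,"claw":-1},{"dx":0,"dy":0,"dz":0.7,"ax":0,"ay":0,"az":0,"claw":-1},{"dx":0,"dy":0,"dz":0.8,"ax":0,"ay":0,"az":0,"claw":-1},{"dx":0,"dy":0,"dz":0.8,"ax":0,"ay":0,"az":0,"claw":-1},{"dx":0,"dy":0,"dz":0.6,"ax":0,"ay":0,"az":0,"claw":-1},{"dx":0,"dy":0,"dz":0.26,"ax":0,"ay":0,"az":0,"claw":-1},{"dx":0,"dy":0,"dz":0,"ax":0,"ay":0,"az":0,"claw":-1}]'
python3 -m crank '[{"dx":0,"dy":0,"dz":0,"ax":0,"ay":0,"az":0,"claw":1},{"dx":0,"dy":0,"dz":0,"ax":0,"ay":0,"az":0,"claw":1},{"dx":0,"dy":0,"dz":0,"ax":0,"ay":0,"az":0,"claw":1},{"dx":0,"dy":0,"dz":0,"ax":0,"ay":0,"az":0,"claw":1},{"dx":0,"dy":0,"dz":0,"ax":0,"ay":0,"az":0,"claw":1},{"dx":0,"dy":0,"dz":0,"ax":0,"ay":0,"az":0,"claw":1},{"dx":0,"dy":0,"dz":0,"ax":0,"ay":0,"az":0,"claw":1},{"dx":0,"dy":0,"dz":0,"ax":0,"ay":0,"az":0,"claw":1}]' 25
python3 -m crank '[{"dx":0,"dy":0,"dz":-0.3,"ax":0,"ay":0,"az":0,"claw":1},{"dx":0,"dy":0,"dz":-0.6,"ax":0,"ay":0,"az":0,"claw":1},{"dx":0,"dy":0,"dz":-0.5,"ax":0,"ay":0,"az":0,"claw":1},{"dx":0,"dy":0,"dz":-0.3,"ax":0,"ay":0,"az":0,"claw":1},{"dx":0,"dy":0,"dz":0,"ax":0,"ay":0,"az":0,"claw":1},{"dx":0,"dy":0,"dz":0,"ax":0,"ay":0,"az":0,"claw":1},{"dx":0,"dy":0,"dz":0,"ax":0,"ay":0,"az":0,"claw":1},{"dx":0,"dy":0,"dz":0,"ax":0,"ay":0,"az":0,"claw":1}]'
for i in 1 2 3; do python3 -m crank '[{"dx":0,"dy":0,"dz":0,"ax":0,"ay":0,"az":0,"claw":1},{"dx":0,"dy":0,"dz":0,"ax":0,"ay":0,"az":0,"claw":1}]' | grep -E "pos|force"; done
```

```text
time: 21.23
ee_pos: [0.5709, 0.0119, 0.0739]
eef_rot: [0.669, 0.743, -0.001, -0.001]
ft_force: [0.6, -0.3, 0.6]
width: 0.0869
grip_force: 0.0
time: 21.9
ee_pos: [0.5724, 0.0103, 0.0762]
eef_rot: [0.67, 0.743, 0.0, 0.0]
ft_force: [-0.5, -0.3, 5.8]
width: 0.0575
grip_force: 25.0
time: 22.57
ee_pos: [0.5714, 0.0103, 0.1257]
eef_rot: [0.67, 0.743, -0.001, -0.001]
ft_force: [-0.1, -0.6, -1.4]
width: 0.0577
grip_force: 25.0
ee_pos: [0.5717, 0.0103, 0.1262]
ft_force: [-0.3, -1.2, -2.0]
grip_force: 25.0
ee_pos: [0.572, 0.0102, 0.1265]
ft_force: [-0.1, -0.1, -0.6]
grip_force: 25.0
ee_pos: [0.572, 0.0103, 0.1267]
ft_force: [0.3, 0.5, -0.0]
grip_force: 25.0
```

The readings are left ≈1.3 N, middle ≈4.0 N and right ≈1 N, so the middle tin is the heaviest. I'll set the right one back.

```bash

python3 -m crank '[{"dx":0,"dy":0,"dz":0.5,"ax":0,"ay":0,"az":0,"claw":1},{"dx":0,"dy":0,"dz":0.5,"ax":0,"ay":0,"az":0,"claw":1},{"dx":0,"dy":0,"dz":0.4,"ax":0,"ay":0,"az":0,"claw":1},{"dx":0,"dy":0,"dz":0.2,"ax":0,"ay":0,"az":0,"claw":1},{"dx":0,"dy":0,"dz":0.11,"ax":0,"ay":0,"az":0,"claw":1},{"dx":0,"dy":0,"dz":0,"ax":0,"ay":0,"az":0,"claw":1},{"dx":0,"dy":0,"dz":0,"ax":0,"ay":0,"az":0,"claw":1}]'
```

```text
time: 23.65
ee_pos: [0.5723, 0.0102, 0.076]
eef_rot: [0.67, 0.742, 0.0, 0.0]
ft_force: [-2.1, -0.9, 2.5]
width: 0.0575
grip_force: 25.0
```

```bash

python3 -m crank '[{"dx":0,"dy":0,"dz":0,"ax":0,"ay":0,"az":0,"claw":-1},{"dx":0,"dy":0,"dz":0,"ax":0,"ay":0,"az":0,"claw":-1},{"dx":0,"dy":0,"dz":0,"ax":0,"ay":0,"az":0,"claw":-1},{"dx":0,"dy":0,"dz":0,"ax":0,"ay":0,"az":0,"claw":-1},{"dx":0,"dy":0,"dz":0,"ax":0,"ay":0,"az":0,"claw":-1},{"dx":0,"dy":0,"dz":-0.6,"ax":0,"ay":0,"az":0,"claw":-1},{"dx":0,"dy":0,"dz":-0.8,"ax":0,"ay":0,"az":0,"claw":-1},{"dx":0,"dy":0,"dz":-0.8,"ax":0,"ay":0,"az":0,"claw":-1}]'
python3 -m crank '[{"dx":0,"dy":0,"dz":-0.8,"ax":0,"ay":0,"az":0,"claw":-1},{"dx":0,"dy":0,"dz":-0.2,"ax":0,"ay":0,"az":0,"claw":-1},{"dx":0.8,"dy":0,"dz":0,"ax":0,"ay":0,"az":0,"claw":-1},{"dx":0.8,"dy":0,"dz":0,"ax":0,"ay":0,"az":0,"claw":-1},{"dx":0.8,"dy":0,"dz":0,"ax":0,"ay":0,"az":0,"claw":-1},{"dx":0.8,"dy":0,"dz":0,"ax":0,"ay":0,"az":0,"claw":-1},{"dx":0.1,"dy":0,"dz":0,"ax":0,"ay":0,"az":0,"claw":-1},{"dx":0,"dy":0,"dz":0,"ax":0,"ay":0,"az":0,"claw":-1}]'
python3 -c "
from h import *
go((.561,.1095,.075),6)"
```

```text
time: 24.32
ee_pos: [0.5716, 0.0101, 0.1418]
eef_rot: [0.67, 0.742, -0.001, -0.0]
ft_force: [0.2, 1.1, 0.4]
width: 0.087
grip_force: 0.0
time: 24.98
ee_pos: [0.5614, 0.1108, 0.1709]
eef_rot: [0.669, 0.744, -0.0, -0.0]
ft_force: [-0.3, -0.7, -0.1]
width: 0.0869
grip_force: 0.0
pos [0.5614 0.1108 0.1709] shift rows d= [-0.04 -0.02  3.2 ] f [-0.27 -0.7  -0.06] w 0.0869 g 0.0 t 24.98
tool y deg 6.094160893756761 z [-0.0007  0.0003 -1.    ]
turn rows a= [-0.01 -0.    0.02]
```

```bash

python3 -m crank '[{"dx":-0.03,"dy":-0.02,"dz":0,"ax":0,"ay":0,"az":0,"claw":-1},{"dx":0,"dy":0,"dz":0.7,"ax":0,"ay":0,"az":0,"claw":-1},{"dx":0,"dy":0,"dz":0.8,"ax":0,"ay":0,"az":0,"claw":-1},{"dx":0,"dy":0,"dz":0.8,"ax":0,"ay":0,"az":0,"claw":-1},{"dx":0,"dy":0,"dz":0.6,"ax":0,"ay":0,"az":0,"claw":-1},{"dx":0,"dy":0,"dz":0.26,"ax":0,"ay":0,"az":0,"claw":-1},{"dx":0,"dy":0,"dz":0,"ax":0,"ay":0,"az":0,"claw":-1}]'
python3 -m crank '[{"dx":0,"dy":0,"dz":0,"ax":0,"ay":0,"az":0,"claw":1},{"dx":0,"dy":0,"dz":0,"ax":0,"ay":0,"az":0,"claw":1},{"dx":0,"dy":0,"dz":0,"ax":0,"ay":0,"az":0,"claw":1},{"dx":0,"dy":0,"dz":0,"ax":0,"ay":0,"az":0,"claw":1},{"dx":0,"dy":0,"dz":0,"ax":0,"ay":0,"az":0,"claw":1},{"dx":0,"dy":0,"dz":0,"ax":0,"ay":0,"az":0,"claw":1},{"dx":0,"dy":0,"dz":0,"ax":0,"ay":0,"az":0,"claw":1},{"dx":0,"dy":0,"dz":0,"ax":0,"ay":0,"az":0,"claw":1}]' 30
python3 -m crank '[{"dx":0,"dy":0,"dz":-0.3,"ax":0,"ay":0,"az":0,"claw":1},{"dx":0,"dy":0,"dz":-0.7,"ax":0,"ay":0,"az":0,"claw":1},{"dx":0,"dy":0,"dz":-1,"ax":0,"ay":0,"az":0,"claw":1},{"dx":0,"dy":0,"dz":-1,"ax":0,"ay":0,"az":0,"claw":1},{"dx":0,"dy":0,"dz":-1,"ax":0,"ay":0,"az":0,"claw":1},{"dx":0,"dy":0,"dz":-1,"ax":0,"ay":0,"az":0,"claw":1},{"dx":0,"dy":0,"dz":-0.8,"ax":0,"ay":0,"az":0,"claw":1},{"dx":0,"dy":0,"dz":-0.4,"ax":0,"ay":0,"az":0,"claw":1}]'
python3 -m crank '[{"dx":0,"dy":0,"dz":0,"ax":0,"ay":0,"az":0,"claw":1},{"dx":0,"dy":0,"dz":0,"ax":0,"ay":0,"az":0,"claw":1},{"dx":0,"dy":0,"dz":0,"ax":0,"ay":0,"az":0,"claw":1},{"dx":0,"dy":0,"dz":0,"ax":0,"ay":0,"az":0,"claw":1},{"dx":0,"dy":0,"dz":0,"ax":0,"ay":0,"az":0,"claw":1},{"dx":0,"dy":0,"dz":0,"ax":0,"ay":0,"az":0,"claw":1}]'
python3 -c "
from h import *
c=r.camera('scene');cv2.imwrite('pics/s5.png',c['color'][:,:,::-1])
for i in range(5): print(r.read_state()['ft_force']); r.camera('top')"
```

```text
time: 25.57
ee_pos: [0.5604, 0.1061, 0.075]
eef_rot: [0.67, 0.742, -0.001, -0.0]
ft_force: [0.5, 0.1, 0.0]
width: 0.0872
grip_force: 0.0
time: 26.23
ee_pos: [0.5615, 0.108, 0.0771]
eef_rot: [0.67, 0.743, 0.0, 0.0]
ft_force: [-2.7, 0.2, 4.9]
width: 0.0573
grip_force: 30.0
time: 26.9
ee_pos: [0.562, 0.1076, 0.2659]
eef_rot: [0.67, 0.742, 0.002, 0.001]
ft_force: [2.2, 1.1, -3.7]
width: 0.0577
grip_force: 30.0
time: 27.4
ee_pos: [0.561, 0.1077, 0.2617]
eef_rot: [0.67, 0.743, -0.001, -0.0]
ft_force: [-0.2, -0.0, -3.8]
width: 0.0573
grip_force: 30.0
[ 0.0979  0.1843 -2.768 ]
[ 0.2046  0.3622 -3.2756]
[-0.7089 -0.1679 -3.2794]
[ 0.391   0.3007 -3.4222]
[-0.0303 -0.1445 -2.4986]
```

View pics/s5.png

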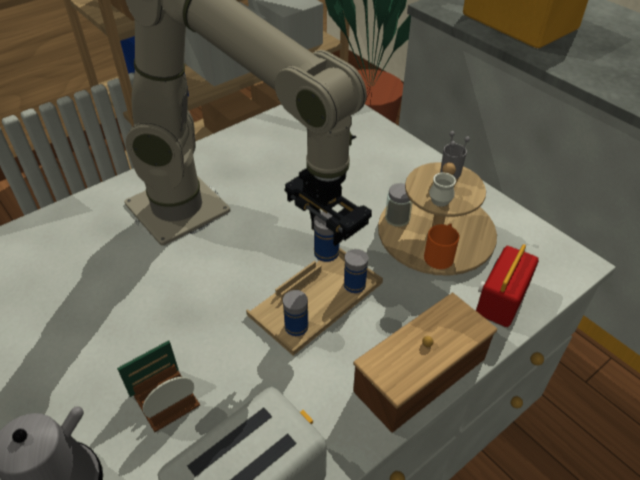

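The middle tin is held up at (325,240), the other two stand in place at (295,313) and (356,271), and the panel stands in the rack at (148,368).

```bash
python3 -c "
from bench import r
print(r.close_job())"
```

```text
the job is handed in; nothing more can be done
None
```

I handed in the job with the panel standing in the rack's front slot, the middle (heaviest) tin held upright with its base about 19 cm up, and the other two tins back in place. The hand-in gave no verdict. The tins felt like about 1.3 N left, 3.3–4 N middle and 1 N right.

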